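# Feel out the weak spring clamp

## Robot

A 6-joint arm with a two-finger parallel gripper is mounted at the origin on the work surface. World frame = base frame: x ahead of the robot, y to its left, z up, the work surface at z = 0. Lengths are in m, angles in rad, forces in N, time in s.
With the tool pointing down it reaches from about 0.225 to 0.875 m from the base axis. Payload 3.4 kg.
Tool frame: the origin (TCP) lies between the finger pads; the fingertips stand 11 mm ahead of it and the grasp point (between the pads) lies 8 mm behind it; z points along the fingers, y is the direction in which the jaws open and shut (so a half turn about z gives the same grasp; the last joint's range is limited). The gripper opens to 85 mm and grips with 20 to 120 N. Pads are 22 mm wide; open, the fingers measure 114 mm over their backs; the gripper's body (76 mm by 85 mm) begins 54 mm behind the grasp point. The pads swing forward as they close: fully open they stand 13 mm farther back than shut.
Start: joints at [1.19, 0.276, 1.505, -0, 1.361, -0.121], TCP at [0.148, 0.556, 0.242] pointing down, gripper open.
Joint ranges: [-2.89, 2.89], [-0.75, 2.08], [0.22, 2.7], [-1.18, 4.32], [0.11, 2.71], [-2.7, 2.7]. Speed limits (rad/s): [2.57, 2.57, 3.14, 3.14, 3.14, 3.14].

## Interface

Orientations are given as a unit quaternion [w, x, y, z].
In Python, from rig import manip gives the robot as it stands. The module is installed in compiled form; this text tells all that it offers.
- The arm moves only by the tool move_arm, never from a script. Its argument "series" is a list that holds one entry, the list of rows, each a list of 7 numbers: the shift along the world's x, y, z in m, then the turn, a rotation vector about the world's x, y, z in rad, then the finger opening in m, from 0 to 0.0854. A call has 1 to 20 rows; each row shifts and turns the commanded pose from where the row before left it; what a row does not reach is not made up. A row lasts 1/12 s, in which the tool goes at most 41.7 mm and 7.16 degrees, less where a joint would pass 70% of its speed; a pose out of reach is approached as far as the arm can. A call with a gripper value outside its range is refused whole. The fingers move at their own pace and stop on an object; "newtons" is the grip in N (left out, the last holds). Time passes only in rows, so rows that do not move let the fingers close. It gives the time, the measured TCP pose, the force and the opening at its end, in the units of the state.
- manip.get_state(): the state, without advancing time (a new reading comes with each control period).
- manip.get_image(name): name is "scene" or "top" or "wrist"; returns a dict with "color" (480x640x3 uint8, red, green, blue), "fx", "fy", "cx", "cy" (pixels), "R" (3x3) and "t" (3): a world point X has camera coordinates R X + t; the wrist camera has in their place "tool_from_camera" (4x4, takes a point from camera to tool coordinates, whose origin is the TCP and whose axes are the flange's). Camera axes: x right, y down, z forward; pixel columns grow to the right and rows downward; lengths in m; the calibration is good to about 2 mm. A picture is of the moment at which its call begins: read the wrist's pose just before it. There is no depth.
- manip.sign_off(): hands the job in, once; it reports no verdict.
The state is a dict: "clock": time; "qpos": joint angles; "qd": joint speeds; "effort": joint torques, N m; "position": TCP position; "ee_rot": TCP orientation; "contact_force": force on the tool from outside, world axes, zero at the start; "moment": the same for the moment, N m; "width": finger opening in m.
Only numpy, scipy, OpenCV 4.12 (cv2) and the standard library are available. Lean on these libraries where they do the work, as an engineer would, in place of code of your own. Each camera call takes 0.05 s, during which the arm holds its last target.

## Task

One of the three green spring clamps on the sloping rack has a worn-out spring. Going from the robot's left to its right, squeeze the handles of each clamp at least half way where it sits, to feel how stiff it is; then take the weak one off the rack and put it right inside the open top drawer. Leave the two sound clamps clipped on the rack, the drawer open, and everything else where it is.

Things in the scene. Friction and masses are not known exactly. Their poses are not given: they have to be found in the camera images.
- rack: fixed plywood clamp rack, 150 x 400 mm; origin on the table under its middle, x away from the robot, y along the row to the robot's left, z up. Its flat face (75 x 370 mm) lies 55 mm above the origin and slopes: its normal leans 35 deg towards the robot, (-sin35, 0, cos35). Three fins, 6 mm thick in y, 26 mm tall, stand on it along the normal at y = -115, 0, 115 mm, one clamp on each
- rack_lamp (a point): middle of the lower front edge of a strip lamp fixed over the rack: it runs 392 mm along the rack's y, 50 mm back in x, 24 mm up. It bars a gripper coming straight down on the clamp handles: come in along the lean of the clamps, from the robot's side. Its 12 mm posts stand 72 mm behind this edge, 190 mm either side
- clamp_a: one of three look-alike green plastic spring clamps (two sound, one weak, places mixed), 70 g, 20 mm thick, 102 mm long, jaws pinching a fin. Origin: midway between the jaw tips, on the rack face. Axes as the rack's (z up, handles close along y) while it is on the rack; its long axis, jaws to handles, is then (-sin35, 0, cos35), leaning 35 deg to the robot; pivot 40 mm along it
- clamp_a_grip (a point): where to squeeze: midway between that clamp's handles, 88 mm from the jaw tips along its long axis, 14 mm short of the handle ends. Handles form a V, 54 mm across the ends, 45 mm at 75 mm from the jaw tips; fully squeezed they are parallel, 30 mm across, on a hard stop, and the jaws 15 mm open, off the fin; let go, they snap shut on it
- clamp_a_half (a joint): squeeze of that clamp, rad: about 0 clipped on its fin, 0.2 half squeezed, 0.4 fully squeezed (hard stop). At the grip point a sound spring pushes on each handle with about 11 N when it starts to give and about 20 N fully squeezed, the weak one with about 4 N and 7 N
- clamp_b: one of three look-alike green plastic spring clamps (two sound, one weak, places mixed), 70 g, 20 mm thick, 102 mm long, jaws pinching a fin. Origin: midway between the jaw tips, on the rack face. Axes as the rack's (z up, handles close along y) while it is on the rack; its long axis, jaws to handles, is then (-sin35, 0, cos35), leaning 35 deg to the robot; pivot 40 mm along it
- clamp_b_grip (a point): where to squeeze: midway between that clamp's handles, 88 mm from the jaw tips along its long axis, 14 mm short of the handle ends. Handles form a V, 54 mm across the ends, 45 mm at 75 mm from the jaw tips; fully squeezed they are parallel, 30 mm across, on a hard stop, and the jaws 15 mm open, off the fin; let go, they snap shut on it
- clamp_b_half (a joint): squeeze of that clamp, rad: about 0 clipped on its fin, 0.2 half squeezed, 0.4 fully squeezed (hard stop). At the grip point a sound spring pushes on each handle with about 11 N when it starts to give and about 20 N fully squeezed, the weak one with about 4 N and 7 N
- clamp_c: one of three look-alike green plastic spring clamps (two sound, one weak, places mixed), 70 g, 20 mm thick, 102 mm long, jaws pinching a fin. Origin: midway between the jaw tips, on the rack face. Axes as the rack's (z up, handles close along y) while it is on the rack; its long axis, jaws to handles, is then (-sin35, 0, cos35), leaning 35 deg to the robot; pivot 40 mm along it
- clamp_c_grip (a point): where to squeeze: midway between that clamp's handles, 88 mm from the jaw tips along its long axis, 14 mm short of the handle ends. Handles form a V, 54 mm across the ends, 45 mm at 75 mm from the jaw tips; fully squeezed they are parallel, 30 mm across, on a hard stop, and the jaws 15 mm open, off the fin; let go, they snap shut on it
- clamp_c_half (a joint): squeeze of that clamp, rad: about 0 clipped on its fin, 0.2 half squeezed, 0.4 fully squeezed (hard stop). At the grip point a sound spring pushes on each handle with about 11 N when it starts to give and about 20 N fully squeezed, the weak one with about 4 N and 7 N
- drawer_floor (a point): centre of the inner floor of the open top drawer (charcoal plastic, inside 252 mm in x, 228 mm in y, walls 59 mm above this floor, 5 mm thick); x points into the unit, y left, z up. It is pulled out towards the robot; the back 60 mm or so is under the top of the two stacked units (260 mm wide, top 220 mm above the table, 73 mm above this floor)
- drawer_open (a point): point on the drawer's inner floor midway across, 80 mm behind the inside of its front wall: the middle of the open part; axes as drawer_floor
- drawer (a joint): how far the top drawer has been pushed in from 190 mm open, m (0 is 190 mm open, 0.19 shut); slides with about 2 N of friction
- hammer: bystander: steel tack hammer, 240 mm long, lying flat; origin under its middle, x axis along the handle towards the head
- socket: bystander: chrome socket, 25 mm diameter, 34 mm tall, upright; origin at the centre of its underside
- jar: bystander: small glass jar with brass screw lid, 58 mm diameter, 71 mm tall, upright; origin at the centre of its underside
- level: bystander: black plastic spirit level, 24 x 230 x 40 mm tall, standing on top of the drawer units, near the front; origin at the centre of its underside
- wrench: bystander: open-ended wrench 170 mm long lying flat; x axis along it

How it is judged:
On the way, in this order (a step that is already met when the one before it is completed fails the run):
1. the left-hand clamp is squeezed about half way or more (0.16 rad) in its place (((y of clamp_a in the frame of rack between 0.0575 and 0.16 m and horizontal distance between clamp_a and rack below 0.16 m and value of joint clamp_a_half above 0.16 rad) or (y of clamp_b in the frame of rack between 0.0575 and 0.16 m and horizontal distance between clamp_b and rack below 0.16 m and value of joint clamp_b_half above 0.16 rad) or (y of clamp_c in the frame of rack between 0.0575 and 0.16 m and horizontal distance between clamp_c and rack below 0.16 m and value of joint clamp_c_half above 0.16 rad))), for 0.2 s.
2. then the middle clamp likewise (((y of clamp_a in the frame of rack between -0.0575 and 0.0575 m and horizontal distance between clamp_a and rack below 0.16 m and value of joint clamp_a_half above 0.16 rad) or (y of clamp_b in the frame of rack between -0.0575 and 0.0575 m and horizontal distance between clamp_b and rack below 0.16 m and value of joint clamp_b_half above 0.16 rad) or (y of clamp_c in the frame of rack between -0.0575 and 0.0575 m and horizontal distance between clamp_c and rack below 0.16 m and value of joint clamp_c_half above 0.16 rad))), for 0.2 s.
3. then the right-hand clamp likewise (((y of clamp_a in the frame of rack between -0.16 and -0.0575 m and horizontal distance between clamp_a and rack below 0.16 m and value of joint clamp_a_half above 0.16 rad) or (y of clamp_b in the frame of rack between -0.16 and -0.0575 m and horizontal distance between clamp_b and rack below 0.16 m and value of joint clamp_b_half above 0.16 rad) or (y of clamp_c in the frame of rack between -0.16 and -0.0575 m and horizontal distance between clamp_c and rack below 0.16 m and value of joint clamp_c_half above 0.16 rad))), for 0.2 s.
At the end, for the whole second after the job is handed in: One clamp is at rest in the top drawer (jaw tips and grip point within its walls, under 95 mm above its floor); the other two are still clipped where they were (within 20 mm, leaning under 0.3 rad from before, joint below 0.08), both gripping the rack with over 22 N, as only sound springs do (((x of clamp_a in the frame of drawer_floor between -0.13 and 0.13 m and y of clamp_a in the frame of drawer_floor between -0.118 and 0.118 m and z of clamp_a in the frame of drawer_floor between -0.01 and 0.095 m and x of clamp_a_grip in the frame of drawer_floor between -0.13 and 0.13 m and y of clamp_a_grip in the frame of drawer_floor between -0.118 and 0.118 m and z of clamp_a_grip in the frame of drawer_floor between -0.01 and 0.095 m and linear speed of each of clamp_a, clamp_b, clamp_c below 0.03 m/s and distance of each of clamp_b, clamp_c from where it was at the start of the episode below 0.02 m and angle between each of clamp_b, clamp_c's own z axis and vertical below 0.3 rad and value of joint each of clamp_b_half, clamp_c_half below 0.08 rad and contact force between each of clamp_b, clamp_c and rack above 22 N) or (x of clamp_b in the frame of drawer_floor between -0.13 and 0.13 m and y of clamp_b in the frame of drawer_floor between -0.118 and 0.118 m and z of clamp_b in the frame of drawer_floor between -0.01 and 0.095 m and x of clamp_b_grip in the frame of drawer_floor between -0.13 and 0.13 m and y of clamp_b_grip in the frame of drawer_floor between -0.118 and 0.118 m and z of clamp_b_grip in the frame of drawer_floor between -0.01 and 0.095 m and linear speed of each of clamp_b, clamp_a, clamp_c below 0.03 m/s and distance of each of clamp_a, clamp_c from where it was at the start of the episode below 0.02 m and angle between each of clamp_a, clamp_c's own z axis and vertical below 0.3 rad and value of joint each of clamp_a_half, clamp_c_half below 0.08 rad and contact force between each of clamp_a, clamp_c and rack above 22 N) or (x of clamp_c in the frame of drawer_floor between -0.13 and 0.13 m and y of clamp_c in the frame of drawer_floor between -0.118 and 0.118 m and z of clamp_c in the frame of drawer_floor between -0.01 and 0.095 m and x of clamp_c_grip in the frame of drawer_floor between -0.13 and 0.13 m and y of clamp_c_grip in the frame of drawer_floor between -0.118 and 0.118 m and z of clamp_c_grip in the frame of drawer_floor between -0.01 and 0.095 m and linear speed of each of clamp_c, clamp_a, clamp_b below 0.03 m/s and distance of each of clamp_a, clamp_b from where it was at the start of the episode below 0.02 m and angle between each of clamp_a, clamp_b's own z axis and vertical below 0.3 rad and value of joint each of clamp_a_half, clamp_b_half below 0.08 rad and contact force between each of clamp_a, clamp_b and rack above 22 N))); the robot touches nothing.
It fails at once if two clamps are off the rack at once (each moved over 50 mm) (distance of each of clamp_a, clamp_b from where it was at the start of the episode above 0.05 m or distance of each of clamp_b, clamp_c from where it was at the start of the episode above 0.05 m or distance of each of clamp_a, clamp_c from where it was at the start of the episode above 0.05 m).
It fails at once if a bystander is pushed more than 30 mm or tipped (distance of any of hammer, socket, jar, level, wrench from where it was at the start of the episode above 0.03 m or angle between jar's own z axis and vertical above 0.5 rad).
It fails at once if the drawer is pushed in to less than 120 mm open (value of joint drawer above 0.07 m).
It also fails if it takes over 64 s, if anything falls off the work surface, if the arm or the gripper's body presses on something with over 40 N, if the wrist force passes 120 N, or if a joint passes its speed limit or range.

## Working session

There is one attempt and no reset: what is moved stays moved. The work goes in short steps, Python scripts to look and compute and a tool call to move; the robot and the scene stay as the last step left them, time stands still between calls to the robot, and variables do not carry over. Pictures are saved under pics/ and viewed, and the job is handed in when it is done.

Besides the shell and the picture viewer there is one more tool, called after ">>>" in YAML: its name, and indented under it one key for each argument. move_arm: Moves the arm, as the interface text tells. Its arguments: {"type":"object","properties":{"series":{"type":"array"},"newtons":{"type":"number"}},"required":["series"]}

```bash
ls; mkdir -p pics
python3 - <<'E'
from rig import manip
import cv2,json,numpy as np
s=manip.get_state();print(s)
for n in ["scene","top","wrist"]:
    d=manip.get_image(n);cv2.imwrite(f"pics/{n}0.png",d["color"][:,:,::-1])
    c={k:np.array(v).tolist() for k,v in d.items() if k!="color"};print(n,c)
    json.dump(c,open(f"{n}.json","w"))
E
```

```text
pics
{'clock': 0.0, 'qpos': array([ 1.18999069e+00,  2.76573545e-01,  1.50612006e+00, -9.84377850e-06,
        1.36068552e+00, -1.21023423e-01]), 'qd': array([ 0.00166679,  0.00049299,  0.00080287,  0.00060888, -0.00132904,
        0.00043775]), 'effort': array([-1.05488216e-03, -4.16778445e+01, -2.45796007e+01, -3.16848927e-04,
        1.11560643e-02, -3.74022545e-05]), 'position': array([0.14753473, 0.55523335, 0.24145712]), 'ee_rot': array([-2.17119295e-04,  1.29525094e-01,  9.91575742e-01, -8.66459121e-04]), 'contact_force': array([-0.56351036,  0.01459851,  1.12824002]), 'moment': array([-0.03459061, -0.00176209,  0.00642923]), 'width': 0.085187578677086}
scene {'fx': 623.6216191065769, 'fy': 623.6216191065769, 'cx': 318.65566905962095, 'cy': 239.8883049958064, 'R': [[-0.5923506322918248, 0.8056802809013721, -0.00011571586510102383], [0.540109888533685, 0.3969919227826092, -0.7420773016023986], [-0.5978311105417701, -0.43963245809659335, -0.6703143031864538]], 't': [0.28957475525864945, -0.21521573757678178, 1.7546302011027315]}
top {'fx': 559.5153718763825, 'fy': 559.5153718763825, 'cx': 329.541220399526, 'cy': 240.69479392990084, 'R': [[-0.022058970239673344, -0.9997450461735495, -0.004821253303114638], [-0.997562019882215, 0.022329648758898785, -0.06611658849955417], [0.06620738871516052, 0.0033510353253584507, -0.9978002566855593]], 't': [0.08923275263935476, 0.5854010111387318, 1.637403901370153]}
wrist {'fx': 356.53756600753195, 'fy': 356.53756600753195, 'cx': 313.9777013279448, 'cy': 242.04094607634937, 'tool_from_camera': [[0.0010281699837764826, -0.961024441535315, -0.27646150842064526, 0.06793591058044046], [0.9999994579878444, 0.0009427618939558324, 0.00044184163124121924, -0.0009492883745751968], [-0.00016398323162601547, -0.2764618128634502, 0.9610248899678678, -0.13153137202670148], [0.0, 0.0, 0.0, 1.0]]}
```

View pics/scene0.png

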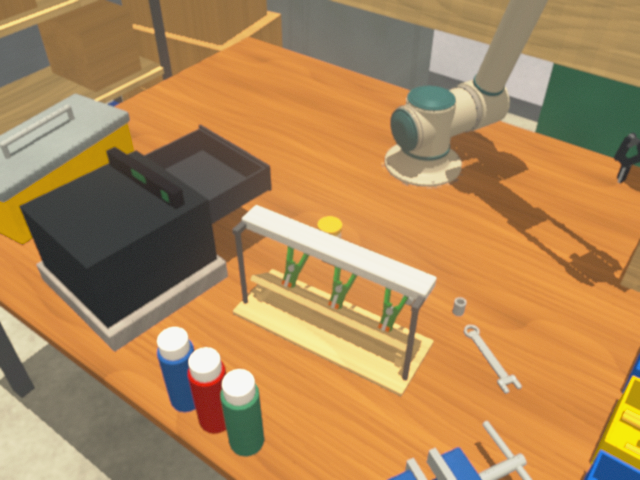

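View pics/top0.png

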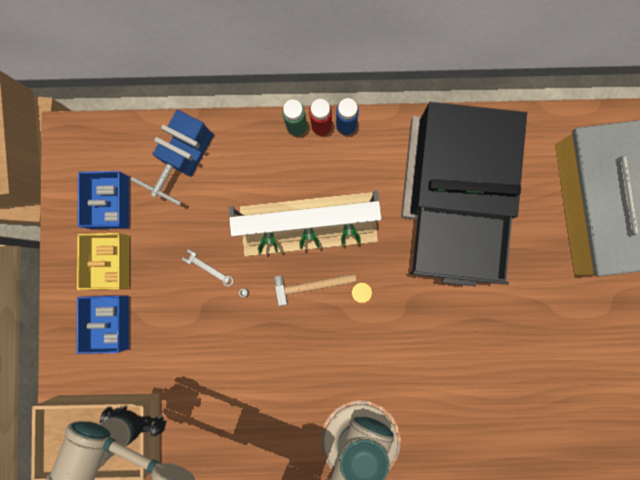

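View pics/wrist0.png

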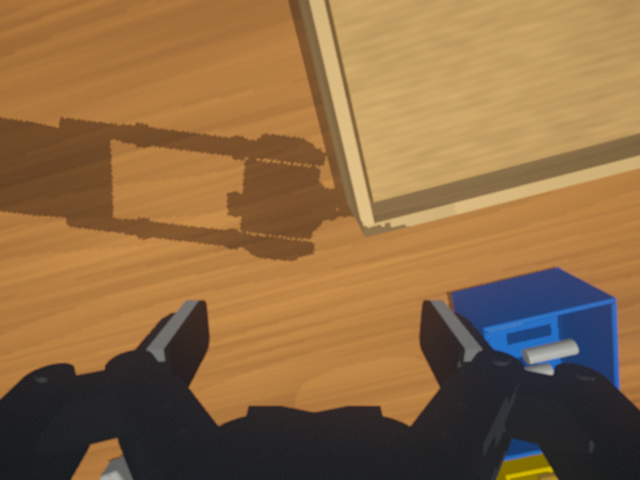

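The scene picture shows the rack with its clamps at about (335,290) under a white lamp bar and the open drawer at (205,170). In the top view the rack is at (307,225), the lamp at (305,217) and the drawer at (460,245). The hammer (315,288) and the jar (362,293) lie between the robot and the rack. I'll zoom in to measure.

Run:
```python
import cv2
a=cv2.imread("pics/top0.png");cv2.imwrite("pics/t1.png",cv2.resize(a[175:315,220:400],None,fx=4.4,fy=4.28,interpolation=cv2.INTER_CUBIC))
cv2.imwrite("pics/t2.png",cv2.resize(a[90:300,395:545],None,fx=4,fy=2.857*1,interpolation=cv2.INTER_CUBIC))
b=cv2.imread("pics/scene0.png");cv2.imwrite("pics/s1.png",cv2.resize(b[195:395,220:450],None,fx=3,fy=3,interpolation=cv2.INTER_CUBIC))
cv2.imwrite("pics/s2.png",cv2.resize(b[115:345,20:290],None,fx=2.6,fy=2.6,interpolation=cv2.INTER_CUBIC))
```

```text
(no output)
```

View pics/t1.png

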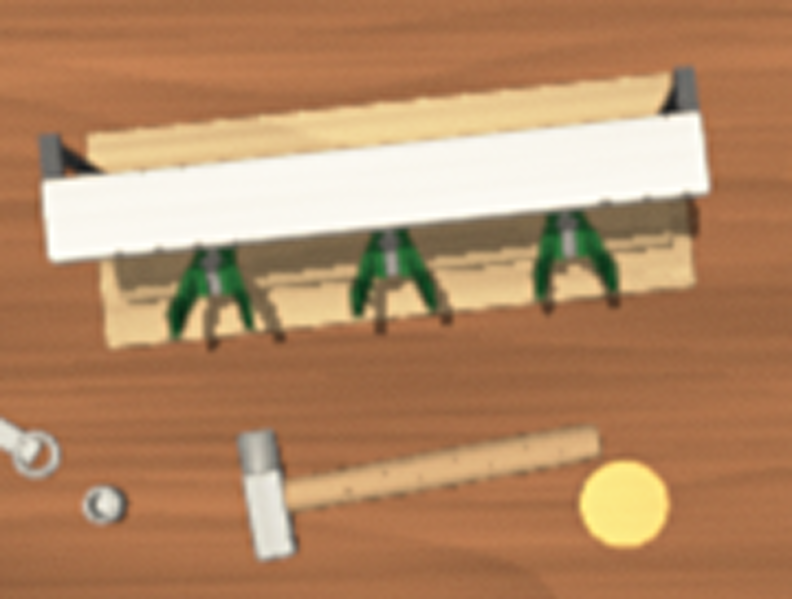

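View pics/t2.png

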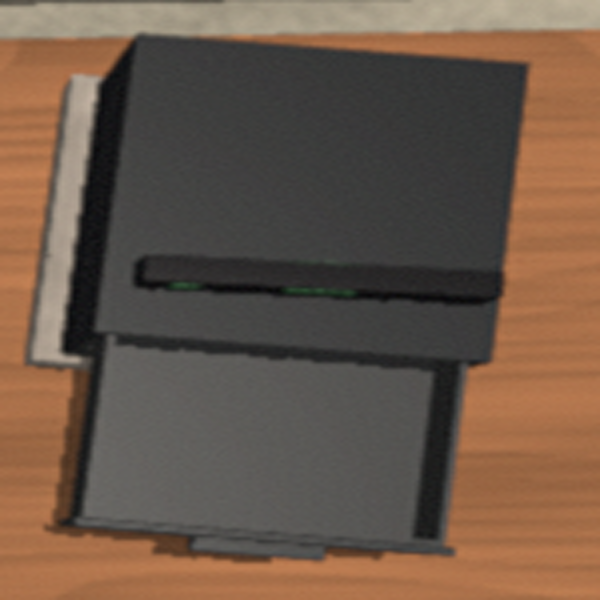

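View pics/s1.png

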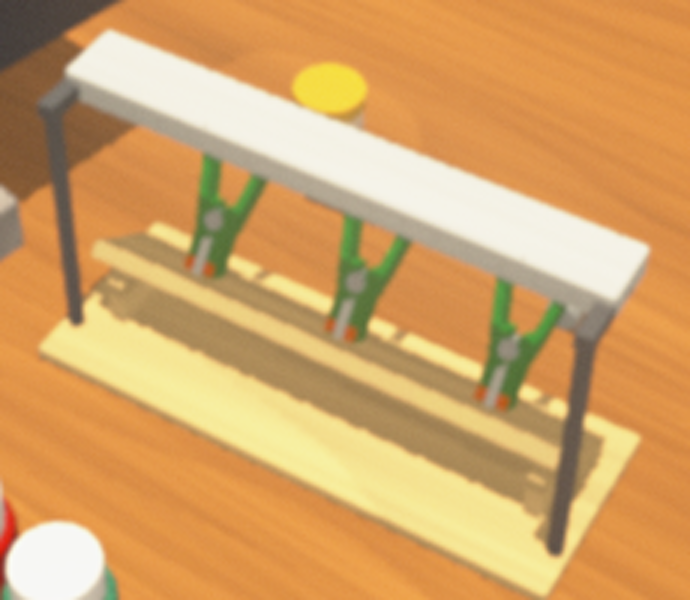

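View pics/s2.png

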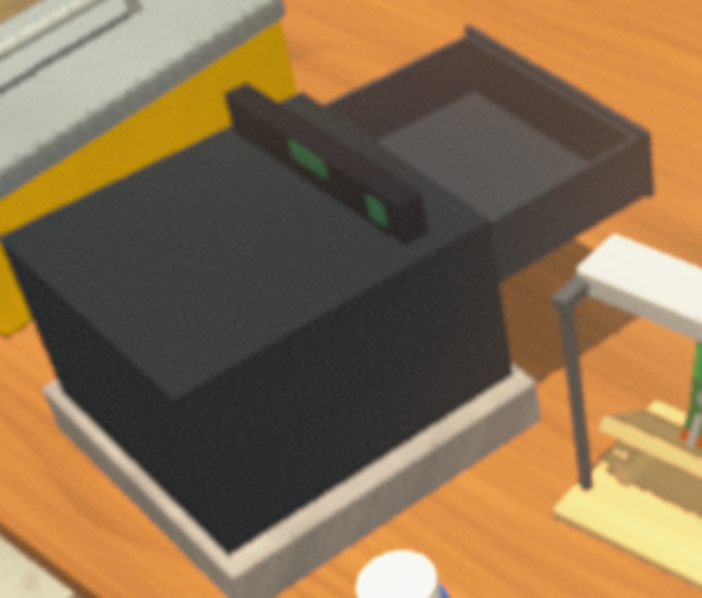

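```bash
cat > geo.py <<'E'
import json,numpy as np
from scipy.optimize import least_squares
C={n:json.load(open(f"{n}.json")) for n in["scene","top"]}
def proj(n,X):
    c=C[n];p=np.array(c["R"])@X+c["t"];return np.array([c["fx"]*p[0]/p[2]+c["cx"],c["fy"]*p[1]/p[2]+c["cy"]])
def rz(a):return np.array([[np.cos(a),-np.sin(a),0],[np.sin(a),np.cos(a),0],[0,0,1]])
def unc(p,s,o):return (np.array(p)+.5)/np.array(s)-.5+np.array(o)
t1=lambda *p:unc(p,(4.4,600/140.),(220,175))
t2=lambda *p:unc(p,(4,600/210.),(395,90))
s1=lambda *p:unc(p,(3,3),(220,195))
s2=lambda *p:unc(p,(2.6,2.6),(20,115))
E
python3 - <<'E'
from geo import *
# view, pixel, fn of params -> rack frame pt
P=lambda sx,sy:(lambda v:[sx*.075,sy*.2,v[3]])
L=lambda b,sy:(lambda v:[v[4]+b*.05,sy*.196,v[5]+.024])
s35,c35=np.sin(np.radians(35)),np.cos(np.radians(35))
# rack face midpoint at z=.055; handle ends at d=102, ±27
H=lambda y0,sg:(lambda v:[-.102*s35+v[6],y0+sg*.025,.055+.102*c35])
obs=[("scene",s1(39,352),P(1,-1)),("scene",s1(545,598),P(1,1)),("scene",s1(640,438),P(-1,1)),("scene",s1(155,225),P(-1,-1)),
("top",t1(108,347),P(-1,1)),("top",t1(693,287),P(-1,-1)),
("top",t1(50,262),L(0,1)),("top",t1(709,192),L(0,-1)),("top",t1(43,180),L(1,1)),("top",t1(699,112),L(1,-1)),
("scene",s1(68,73),L(1,-1)),("scene",s1(110,30),L(0,-1)),("scene",s1(649,250),L(0,1)),("scene",s1(605,307),L(1,1)),
("top",t1(174,338),H(.115,1)),("top",t1(250,328),H(.115,-1)),("top",t1(357,314),H(0,1)),("top",t1(435,312),H(0,-1)),("top",t1(541,299),H(-.115,1)),("top",t1(613,292),H(-.115,-1))]
def f(v):
    r=[]
    for n,p,g in obs: r+=list(proj(n,rz(v[2])@np.array(g(v))+[v[0],v[1],0])-p)
    return np.array(r)
s=least_squares(f,[.6,.1,0,.01,-.03,.2,0],loss="soft_l1")
print(s.x.round(4));print(f(s.x).reshape(-1,2).round(1).tolist())
# drawer: params x,y,yaw of floor centre (z=.147)
D=lambda x,y,z:(lambda v:[x,y,.147+z])
# unit top: front edge x = ? drawer open .19: floor spans x -.126...126; back ~60 under the top => unit front face x ~ .066
o=[("scene",s2(468,30),D(-.131,-.119,.059)),("scene",s2(649,137),D(-.131,.119,.059)),
("top",t2(62,525),D(-.131,.119,.059)),("top",t2(452,553),D(-.131,-.119,.059)),
("top",t2(93,333),lambda v:[v[3],.13,.22]),("top",t2(490,362),lambda v:[v[3],-.13,.22]),
("scene",s2(493,223),lambda v:[v[3],.13,.22]),
("top",t2(82,522),D(-.126,.114,0)),("top",t2(415,540),D(-.126,-.114,0))]
def f2(v):
    r=[]
    for n,p,g in o: r+=list(proj(n,rz(v[2])@np.array(g(v))+[v[0],v[1],0])-p)
    return np.array(r)
s=least_squares(f2,[.5,-.3,0,.06],loss="soft_l1")
print(s.x.round(4));print(f2(s.x).reshape(-1,2).round(1).tolist())
E
```

```text
[ 0.6385  0.1393  0.0849  0.0063 -0.0306  0.2026 -0.0196]
[[-0.8, -0.7], [-0.9, 0.5], [-0.5, 0.4], [0.3, -0.4], [-0.1, 0.8], [0.3, 0.5], [-0.4, 0.3], [0.0, 0.5], [-0.7, 0.3], [0.1, 0.1], [-2.1, 0.2], [-1.1, 0.8], [-0.5, 0.2], [2.4, -1.0], [-0.9, -0.1], [-0.0, 0.3], [-0.8, 1.0], [-0.4, -0.5], [-1.0, 0.0], [0.7, -0.3]]
[ 0.5993 -0.2799 -0.1182  0.0438]
[[0.1, 0.6], [-2.0, -1.5], [5.0, 0.3], [-1.6, -0.7], [-0.4, 0.3], [-0.2, -0.4], [-0.6, -1.9], [-1.2, -0.1], [-0.8, 1.6]]
```

Run:
```python
from geo import *
def tri(a,b):
    f=lambda X:np.r_[proj("scene",X)-a,proj("top",X)-b]
    s=least_squares(f,[.6,.1,.1]);return s.x,s.fun
R=rz(.0849);o=np.array([.6385,.1393,0])
for a,b in [((213,218),(568,225)),((357,282),(391,240)),((508,347),(213,260))]:
    x,e=tri(s1(*a),t1(*b));print("pivot",x.round(4),(R.T@(x-o)).round(4),e.round(1))
for nm,a,b in [("front-left wall top",(649,137),(62,525)),("front-right",(468,30),(452,553)),("unit FL",(493,223),(93,333)),("back L unit",(178,398),(138,36))]:
    x,e=tri(s2(*a),t2(*b));print(nm,x.round(4),e.round(1))
# floor edges from top at z=.147
def back(n,p,z):
    f=lambda v:proj(n,np.array([v[0],v[1],z]))-p
    return least_squares(f,[.5,0]).x.round(4)
for p in [(82,522),(413,540),(438,370),(115,340),(430,368)]:print("floor",p,back("top",t2(*p),.147))
for p in [(475,92),(588,160)]:print("floor scene",back("scene",s2(*p),.147))
for p in [(93,333),(490,362),(527,65),(138,36)]:print("unit",back("top",t2(*p),.22))
print("jar",back("top",t1(625,503),.071),"socket",back("top",t1(105,505),.034),"hammer head",back("top",t1(258,433),.02),back("top",t1(275,555),.02),back("top",t1(600,445),.02))
```

```text
pivot [0.6189 0.0218 0.0944] [-0.0295 -0.1154  0.0944] [-0.3 -0.  -0.3  0.2]
pivot [0.6104 0.1377 0.0946] [-0.0282  0.0008  0.0946] [-0.8 -0.  -1.   0.7]
pivot [0.6003 0.2515 0.0956] [-0.0286  0.1151  0.0956] [-0.6 -0.  -0.7  0.4]
front-left wall top [ 0.4861 -0.1353  0.208 ] [ 0.9  0.1  0.9 -0.7]
front-right [ 0.4527 -0.3864  0.2053] [-0.3 -0.  -0.2  0.2]
unit FL [ 0.6584 -0.1565  0.2152] [-0.5 -0.1 -0.5  0.5]
back L unit [ 0.9341 -0.1949  0.2173] [-0.5 -0.1 -0.5  0.5]
floor (82, 522) [ 0.4872 -0.1551]
floor (413, 540) [ 0.4652 -0.3792]
floor (438, 370) [ 0.6271 -0.4031]
floor (115, 340) [ 0.661  -0.1833]
floor (430, 368) [ 0.6291 -0.3977]
floor scene [ 0.4646 -0.375 ]
floor scene [ 0.483  -0.2162]
unit [ 0.659  -0.1571]
unit [ 0.6265 -0.4146]
unit [ 0.9014 -0.4511]
unit [ 0.9347 -0.1958]
jar [ 0.4353 -0.0123] socket [0.4405 0.3307] hammer head [0.4873 0.2297] [0.4035 0.2197] [0.474  0.0008]
```

Triangulating the pivots puts them at y = ±115 and 0 in the rack frame and z≈0.095, as they should be. The handle ends seen from above agree to about 2 mm. Next I'll work out the grip poses and the turn.

```bash
cat >> geo.py <<'E'
from scipy.spatial.transform import Rotation as Ro
A=np.radians(35);s35,c35=np.sin(A),np.cos(A)
RR=rz(.0849);RO=np.array([.6385,.1393,0])
def grip(y,back=0.): 
    g=RR@np.array([-.0645,y,.1284])+RO; z=RR@np.array([s35,0,-c35]);return g+(.008-back)*z
RT=Ro.from_matrix(RR@np.array([[-c35,0,s35],[0,1,0],[-s35,0,-c35]]))
ZT=RR@np.array([s35,0,-c35])
def q2r(q):return Ro.from_quat([q[1],q[2],q[3],q[0]])
E
python3 - <<'E'
from geo import *
from rig import manip
s=manip.get_state()
for y in(.115,0,-.115):print(grip(y).round(4),grip(y,.1).round(4))
print("z",ZT.round(4))
d=(RT*q2r(s["ee_rot"]).inv()).as_rotvec();print(d,np.degrees(np.linalg.norm(d)))
print(grip(.115,.1)-s["position"])
E
```

```text
[0.5691 0.2488 0.1218] [0.5119 0.2439 0.2038]
[0.5788 0.1342 0.1218] [0.5217 0.1294 0.2038]
[0.5886 0.0196 0.1218] [0.5314 0.0148 0.2038]
z [ 0.5715  0.0486 -0.8192]
[-0.05235109 -0.61176019  0.33428242] 40.05527833834003
[ 0.36431266 -0.31142811 -0.03789789]
```

>>> move_arm:
  series:
    - [[0.0228,-0.0195,-0.0024,-0.0033,-0.0382,0.0209,0.0854],[0.0228,-0.0195,-0.0024,-0.0033,-0.0382,0.0209,0.0854],[0.0228,-0.0195,-0.0024,-0.0033,-0.0382,0.0209,0.0854],[0.0228,-0.0195,-0.0024,-0.0033,-0.0382,0.0209,0.0854],[0.0228,-0.0195,-0.0024,-0.0033,-0.0382,0.0209,0.0854],[0.0228,-0.0195,-0.0024,-0.0033,-0.0382,0.0209,0.0854],[0.0228,-0.0195,-0.0024,-0.0033,-0.0382,0.0209,0.0854],[0.0228,-0.0195,-0.0024,-0.0033,-0.0382,0.0209,0.0854],[0.0228,-0.0195,-0.0024,-0.0033,-0.0382,0.0209,0.0854],[0.0228,-0.0195,-0.0024,-0.0033,-0.0382,0.0209,0.0854],[0.0228,-0.0195,-0.0024,-0.0033,-0.0382,0.0209,0.0854],[0.0228,-0.0195,-0.0024,-0.0033,-0.0382,0.0209,0.0854],[0.0228,-0.0195,-0.0024,-0.0033,-0.0382,0.0209,0.0854],[0.0228,-0.0195,-0.0024,-0.0033,-0.0382,0.0209,0.0854],[0.0228,-0.0195,-0.0024,-0.0033,-0.0382,0.0209,0.0854],[0.0228,-0.0195,-0.0024,-0.0033,-0.0382,0.0209,0.0854],[0,0,0,0,0,0,0.0854],[0,0,0,0,0,0,0.0854]]
  newtons: 20

```text
clock: 1.65
position: [0.5125, 0.242, 0.203]
ee_rot: [0.299, -0.039, 0.953, 0.012]
contact_force: [0.1, 0.2, 0.1]
width: 0.0854
```

```bash
cat > look.py <<'E'
import sys
from geo import *
from rig import manip
import cv2
s=manip.get_state();w=manip.get_image("wrist")
R=q2r(s["ee_rot"])
T=np.array(w["tool_from_camera"])
def pw(X):
    x=R.inv().apply(np.array(X)-s["position"]);c=np.linalg.inv(T)@np.r_[x,1];return w["fx"]*c[0]/c[2]+w["cx"],w["fy"]*c[1]/c[2]+w["cy"]
im=w["color"][:,:,::-1].copy()
if len(sys.argv)>2:
  for y in(.115,0,-.115):
    for dd in(.088,.102):
      X=RR@(np.array([-.014,y,.0563])+dd*np.array([-s35,0,c35]))+RO
      p=pw(X);print("pred",y,dd,np.round(p))
      if abs(p[0])<2000 and abs(p[1])<2000: cv2.circle(im,(int(p[0]),int(p[1])),3,(0,0,255),-1)
cv2.imwrite(sys.argv[1],im)
print(round(float(s["clock"]),2),s["position"].round(4),s["contact_force"].round(2),s["moment"].round(2),round(float(s["width"]),4),s["qpos"].round(2))
d=(RT*R.inv()).as_rotvec();print("rot err",d.round(4))
for y in(.115,0,-.115):print("to grip",y,(grip(y)-s["position"]).round(4))
E
python3 look.py pics/w1.png 1
```

```text
pred 0.115 0.088 [319. 250.]
pred 0.115 0.102 [320. 256.]
pred 0 0.088 [143. 250.]
pred 0 0.102 [132. 257.]
pred -0.115 0.088 [-33. 250.]
pred -0.115 0.102 [-55. 257.]
1.65 [0.5125 0.242  0.203 ] [0.09 0.19 0.14] [-0.02  0.23  0.04] 0.0854 [ 0.45  0.08  2.04 -0.45  0.49 -0.87]
rot err [-0.0001 -0.0023  0.0027]
to grip 0.115 [ 0.0565  0.0068 -0.0811]
to grip 0 [ 0.0663 -0.1078 -0.0811]
to grip -0.115 [ 0.076  -0.2223 -0.0811]
```

View pics/w1.png

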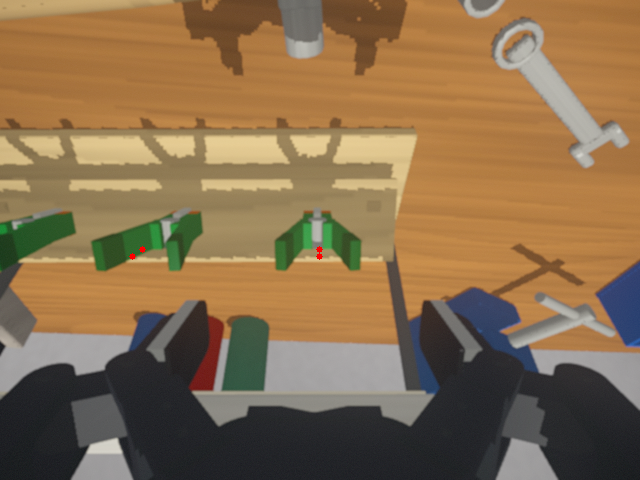

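The left clamp's handle ends are centred at about (318,254), and the prediction is (320,256), so the model holds. I'll slide in along the lean.

>>> move_arm:
  series:
    - [[0.0071,0.0009,-0.0101,0,-0.0003,0.0003,0.0854],[0.0071,0.0008,-0.0101,0,-0.0003,0.0003,0.0854],[0.0071,0.0009,-0.0102,0,-0.0003,0.0003,0.0854],[0.007,0.0008,-0.0101,0,-0.0003,0.0003,0.0854],[0.0071,0.0009,-0.0102,0,-0.0003,0.0003,0.0854],[0.007,0.0008,-0.0101,0,-0.0003,0.0003,0.0854],[0.0071,0.0009,-0.0102,0,-0.0003,0.0003,0.0854],[0.007,0.0008,-0.0101,0,-0.0003,0.0003,0.0854],[0,0,0,0,0,0,0.06],[0,0,0,0,0,0,0.06],[0,0,0,0,0,0,0.06],[0,0,0,0,0,0,0.06]]
  newtons: 20

```text
clock: 2.7
position: [0.5688, 0.2512, 0.1238]
ee_rot: [0.302, -0.042, 0.952, 0.014]
contact_force: [0.6, -0.4, 0.3]
width: 0.0599
```

```bash
python3 look.py pics/w2.png 1
```

```text
pred 0.115 0.088 [312. 321.]
pred 0.115 0.102 [312. 341.]
pred 0 0.088 [ 14. 321.]
pred 0 0.102 [-19. 341.]
pred -0.115 0.088 [-287.  320.]
pred -0.115 0.102 [-352.  340.]
2.7 [0.5688 0.2512 0.1238] [ 0.56 -0.45  0.31] [-0.03  0.29 -0.  ] 0.0599 [ 0.41  0.26  2.06 -0.68  0.29 -0.65]
rot err [-0.0012  0.0031 -0.0039]
to grip 0.115 [ 0.0002 -0.0024 -0.0019]
to grip 0 [ 0.01   -0.117  -0.0019]
to grip -0.115 [ 0.0197 -0.2315 -0.0019]
```

View pics/w2.png

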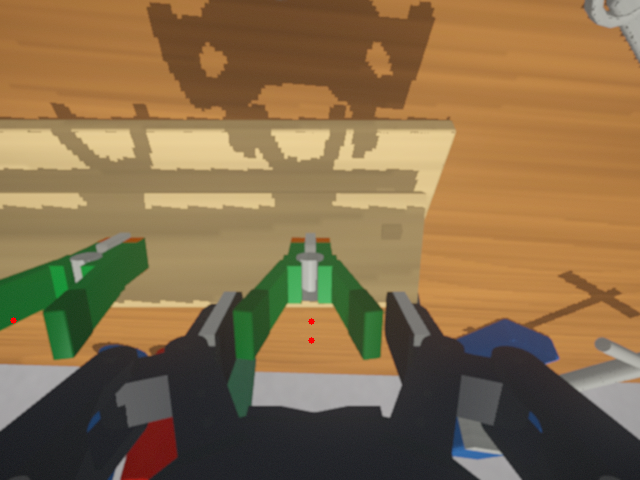

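The clamp is centred at column ≈308.5 and the fingers at ≈313, so I'll shift about 2 mm in -y and close to just short of contact.

>>> move_arm:
  series:
    - [[0.0002,-0.0012,-0.001,0.0,0.0015,-0.002,0.056],[0,-0.001,-0.0009,0,0.0015,-0.002,0.052],[0,0,0,0,0,0,0.052],[0,0,0,0,0,0,0.052]]
  newtons: 20

```text
clock: 3.08
position: [0.5693, 0.2488, 0.1228]
ee_rot: [0.301, -0.04, 0.953, 0.014]
contact_force: [-6.5, -0.0, 9.3]
width: 0.0523
```

>>> move_arm:
  series:
    - [[0,0,0,0,0,0,0.044],[0,0,0,0,0,0,0.044],[0,0,0,0,0,0,0.044]]
  newtons: 20

```text
clock: 3.33
position: [0.5691, 0.2491, 0.1236]
ee_rot: [0.302, -0.04, 0.952, 0.014]
contact_force: [-12.1, -1.4, 14.4]
width: 0.0497
```

>>> move_arm:
  series:
    - [[0,0,0,0,0,0,0.038],[0,0,0,0,0,0,0.038],[0,0,0,0,0,0,0.038]]
  newtons: 20

```text
clock: 3.58
position: [0.5691, 0.2491, 0.1237]
ee_rot: [0.302, -0.04, 0.952, 0.014]
contact_force: [-11.8, 0.3, 15.8]
width: 0.0498
```

```bash
python3 look.py pics/w3.png 1
```

```text
pred 0.115 0.088 [317. 321.]
pred 0.115 0.102 [318. 341.]
pred 0 0.088 [ 19. 322.]
pred 0 0.102 [-12. 342.]
pred -0.115 0.088 [-279.  323.]
pred -0.115 0.102 [-344.  343.]
3.58 [0.5691 0.2491 0.1237] [-11.82   0.26  15.8 ] [0.16 0.48 0.2 ] 0.0498 [ 0.4   0.26  2.07 -0.68  0.29 -0.65]
rot err [-0.003   0.003   0.0001]
to grip 0.115 [-0.     -0.0002 -0.0018]
to grip 0 [ 0.0097 -0.1148 -0.0018]
to grip -0.115 [ 0.0195 -0.2294 -0.0018]
```

View pics/w3.png

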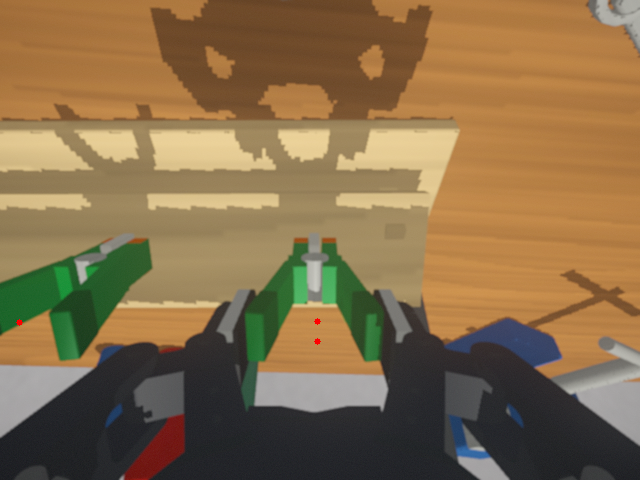

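The fingers stall at 49.8 mm with 20 N, with about 20 N of axial push as the pads swing forward. That looks stiff. I'll ease back a little and raise the grip force.

>>> move_arm:
  series:
    - [[-0.0011,-0.0001,0.0016,0,0,0,0.038],[0,0,0,0,0,0,0.038],[0,0,0,0,0,0,0.038]]
  newtons: 20

```text
clock: 3.88
position: [0.5681, 0.2493, 0.1256]
ee_rot: [0.302, -0.04, 0.952, 0.014]
contact_force: [-12.9, 0.5, 15.8]
width: 0.0421
```

>>> move_arm:
  series:
    - [[0,0,0,0,0,0,0.038],[0,0,0,0,0,0,0.038],[0,0,0,0,0,0,0.038]]
  newtons: 30

```text
clock: 4.13
position: [0.5681, 0.2491, 0.1258]
ee_rot: [0.302, -0.04, 0.952, 0.014]
contact_force: [-14.3, -0.2, 17.4]
width: 0.0385
```

>>> move_arm:
  series:
    - [[0,0,0,0,0,0,0.038],[0,0,0,0,0,0,0.038],[0,0,0,0,0,0,0.038]]
  newtons: 20

```text
clock: 4.38
position: [0.5681, 0.2491, 0.1258]
ee_rot: [0.302, -0.04, 0.952, 0.014]
contact_force: [-13.4, 0.3, 18.2]
width: 0.0383
```

```bash
python3 look.py pics/w4.png 1
```

```text
pred 0.115 0.088 [317. 317.]
pred 0.115 0.102 [317. 336.]
pred 0 0.088 [ 24. 318.]
pred 0 0.102 [ -7. 337.]
pred -0.115 0.088 [-271.  319.]
pred -0.115 0.102 [-333.  338.]
4.38 [0.5681 0.2491 0.1258] [-13.43   0.34  18.2 ] [0.13 0.46 0.15] 0.0383 [ 0.4   0.26  2.07 -0.67  0.29 -0.65]
rot err [-0.0033  0.004  -0.    ]
to grip 0.115 [ 0.0009 -0.0003 -0.004 ]
to grip 0 [ 0.0107 -0.1149 -0.004 ]
to grip -0.115 [ 0.0204 -0.2294 -0.004 ]
```

View pics/w4.png

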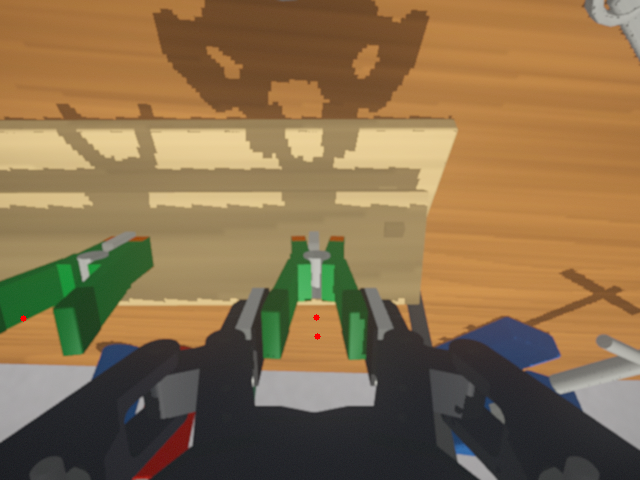

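The handles are visibly squeezed to about half way, with the pads on both. While it's held, I'll see how far 20 N closes it.

>>> move_arm:
  series:
    - [[0,0,0,0,0,0,0.026],[0,0,0,0,0,0,0.026],[0,0,0,0,0,0,0.026],[0,0,0,0,0,0,0.026]]
  newtons: 20

```text
clock: 4.77
position: [0.5681, 0.2491, 0.1258]
ee_rot: [0.302, -0.04, 0.952, 0.014]
contact_force: [-14.8, -0.7, 18.7]
width: 0.0387
```

20 N stalls at 38.7 mm, well short of the 30 mm stop, so the left clamp seems sound. I'll release it and go on to the middle.

>>> move_arm:
  series:
    - [[0,0,0,0,0,0,0.05],[0,0,0,0,0,0,0.062],[0,0,0,0,0,0,0.062],[0,0,0,0,0,0,0.062],[-0.0072,-0.0006,0.0102,0,0,0,0.062],[-0.0072,-0.0006,0.0102,0,0,0,0.062],[-0.0071,-0.0006,0.0103,0,0,0,0.062],[-0.0071,-0.0006,0.0103,0,0,0,0.062],[0.0025,-0.0287,0,0,0,0,0.062],[0.0025,-0.0287,0,0,0,0,0.062],[0.0024,-0.0286,0,0,0,0,0.062],[0.0024,-0.0286,0,0,0,0,0.062],[0,0,0,0,0,0,0.062],[0,0,0,0,0,0,0.062]]
  newtons: 20

```text
clock: 5.93
position: [0.5492, 0.133, 0.1632]
ee_rot: [0.3, -0.038, 0.953, 0.013]
contact_force: [-0.5, 0.4, -0.7]
width: 0.0622
```

```bash
python3 look.py pics/w5.png 1; python3 -c "
from rig import manip;import cv2
a=manip.get_image('top')['color'][:,:,::-1];cv2.imwrite('pics/t5.png',cv2.resize(a[175:315,220:400],None,fx=4.4,fy=600/140.,interpolation=2))"
```

```text
pred 0.115 0.088 [535. 277.]
pred 0.115 0.102 [552. 288.]
pred 0 0.088 [314. 278.]
pred 0 0.102 [314. 289.]
pred -0.115 0.088 [ 94. 278.]
pred -0.115 0.102 [ 77. 289.]
5.93 [0.5492 0.133  0.1632] [-0.53  0.42 -0.71] [-0.02  0.21  0.02] 0.0622 [ 0.13  0.11  2.13 -0.1   0.29 -1.43]
rot err [-0.0012 -0.002   0.0047]
to grip 0.115 [ 0.0198  0.1158 -0.0413]
to grip 0 [ 0.0296  0.0012 -0.0413]
to grip -0.115 [ 0.0393 -0.1134 -0.0413]
```

View pics/w5.png

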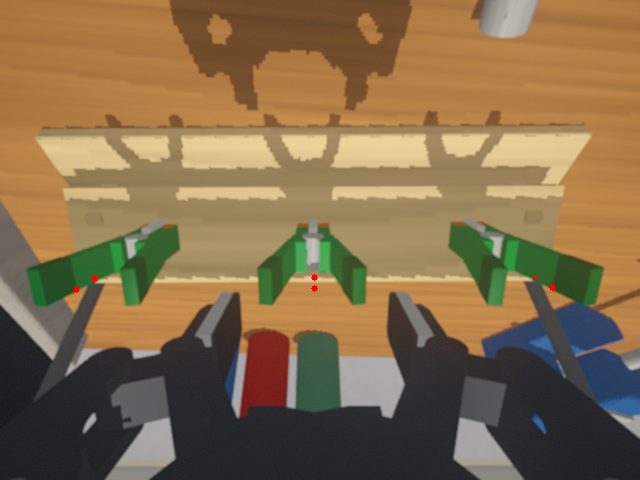

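View pics/t5.png

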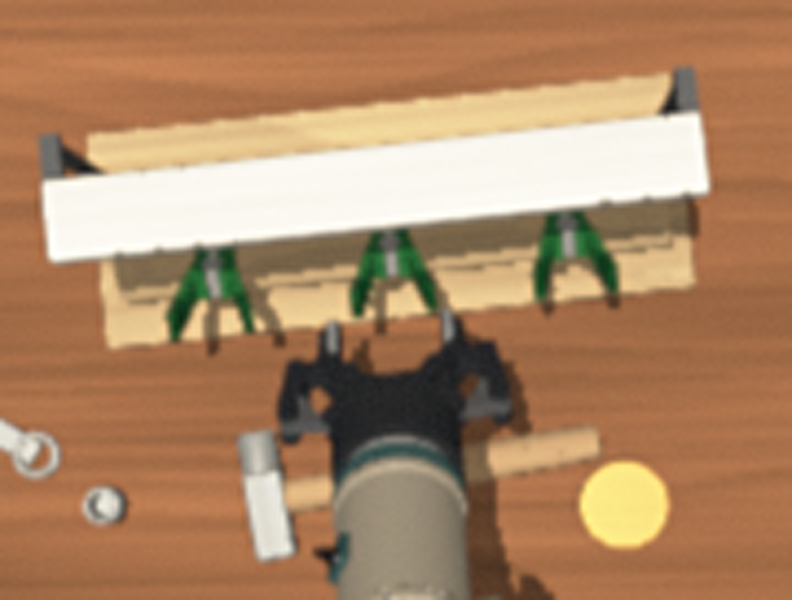

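The left clamp is back in place and all three look symmetric in the wrist view. The middle clamp's ends, at columns 260 to 364, are centred on the tool. I'll slide in and squeeze.

>>> move_arm:
  series:
    - [[0.0071,0.0001,-0.0098,0,0,0,0.062],[0.0071,0.0002,-0.0098,0,0,0.001,0.062],[0.007,0.0001,-0.0098,0,0,0.001,0.062],[0.007,0.0001,-0.0099,0,0,0.001,0.062],[0,0,0,0,0,0.001,0.055],[0,0,0,0,0,0,0.054],[0,0,0,0,0,0,0.054]]
  newtons: 20

```text
clock: 6.62
position: [0.5768, 0.1356, 0.1238]
ee_rot: [0.299, -0.042, 0.953, 0.014]
contact_force: [1.4, -3.3, -2.5]
width: 0.0539
```

```bash
python3 look.py pics/w6.png 1
```

```text
pred 0.115 0.088 [606. 324.]
pred 0.115 0.102 [638. 343.]
pred 0 0.088 [314. 323.]
pred 0 0.102 [314. 343.]
pred -0.115 0.088 [ 19. 323.]
pred -0.115 0.102 [-13. 342.]
6.62 [0.5768 0.1356 0.1238] [ 1.44 -3.33 -2.5 ] [-0.4   0.3  -0.25] 0.0539 [ 0.13  0.21  2.14 -0.11  0.18 -1.43]
rot err [-0.0003 -0.0027 -0.0042]
to grip 0.115 [-0.0077  0.1132 -0.002 ]
to grip 0 [ 0.002  -0.0014 -0.002 ]
to grip -0.115 [ 0.0118 -0.116  -0.002 ]
```

View pics/w6.png

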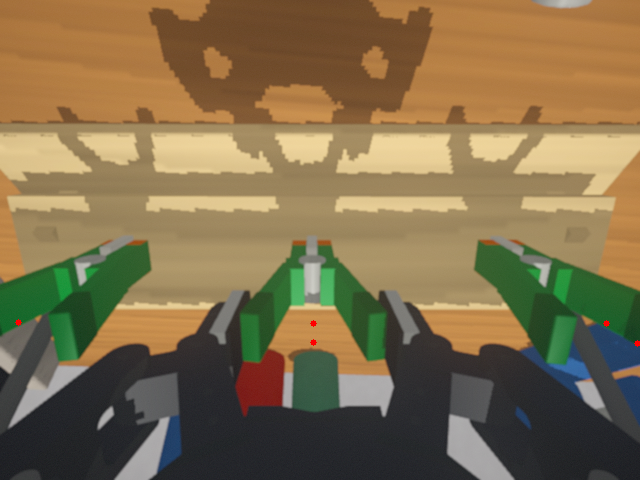

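>>> move_arm:
  series:
    - [[0.0,-0.0008,0.0,0,0,-0.002,0.048],[-0.0004,0,0.0005,0,0,-0.002,0.044],[-0.0004,0,0.0006,0,0,0,0.038],[0,0,0,0,0,0,0.038],[0,0,0,0,0,0,0.038]]
  newtons: 20

```text
clock: 7.08
position: [0.5756, 0.135, 0.1276]
ee_rot: [0.301, -0.04, 0.953, 0.013]
contact_force: [-11.4, -0.4, 13.6]
width: 0.0384
```

>>> move_arm:
  series:
    - [[0,0,0,0,0,0,0.038],[0,0,0,0,0,0,0.038]]
  newtons: 20

```text
clock: 7.25
position: [0.5756, 0.135, 0.1276]
ee_rot: [0.301, -0.04, 0.953, 0.013]
contact_force: [-10.9, -1.0, 13.6]
width: 0.0386
```

Now the same 20 N test with a deep command.

>>> move_arm:
  series:
    - [[0,0,0,0,0,0,0.026],[0,0,0,0,0,0,0.026],[0,0,0,0,0,0,0.026],[0,0,0,0,0,0,0.026]]
  newtons: 20

```text
clock: 7.58
position: [0.5755, 0.135, 0.1278]
ee_rot: [0.301, -0.04, 0.953, 0.013]
contact_force: [-12.8, -0.5, 15.0]
width: 0.0377
```

It stalls at 37.7 mm, much like the left. On to the right-hand clamp.

>>> move_arm:
  series:
    - [[0,0,0,0,0,0,0.05],[0,0,0,0,0,0,0.062],[0,0,0,0,0,0,0.062],[0,0,0,0,0,0,0.062],[-0.0072,-0.0006,0.0102,0,0,0,0.062],[-0.0072,-0.0006,0.0102,0,0,0,0.062],[-0.0071,-0.0006,0.0103,0,0,0,0.062],[-0.0071,-0.0006,0.0103,0,0,0,0.062],[0.0025,-0.0287,0,0,0,0,0.062],[0.0025,-0.0287,0,0,0,0,0.062],[0.0024,-0.0286,0,0,0,0,0.062],[0.0024,-0.0286,0,0,0,0,0.062],[0,0,0,0,0,0,0.062],[0,0,0,0,0,0,0.062]]
  newtons: 20

```text
clock: 8.75
position: [0.5569, 0.0272, 0.1658]
ee_rot: [0.299, -0.038, 0.953, 0.013]
contact_force: [-0.7, 0.3, -1.1]
width: 0.0621
```

```bash
python3 look.py pics/w7.png 1
```

```text
pred 0.115 0.088 [733. 274.]
pred 0.115 0.102 [766. 284.]
pred 0 0.088 [515. 274.]
pred 0 0.102 [530. 285.]
pred -0.115 0.088 [297. 275.]
pred -0.115 0.102 [296. 286.]
8.75 [0.5569 0.0272 0.1658] [-0.74  0.26 -1.13] [-0.04  0.3   0.01] 0.0621 [-0.17  0.09  2.15  0.43  0.34 -2.18]
rot err [-0.0011 -0.0034  0.0051]
to grip 0.115 [ 0.0122  0.2216 -0.044 ]
to grip 0 [ 0.0219  0.107  -0.044 ]
to grip -0.115 [ 0.0317 -0.0076 -0.044 ]
```

View pics/w7.png

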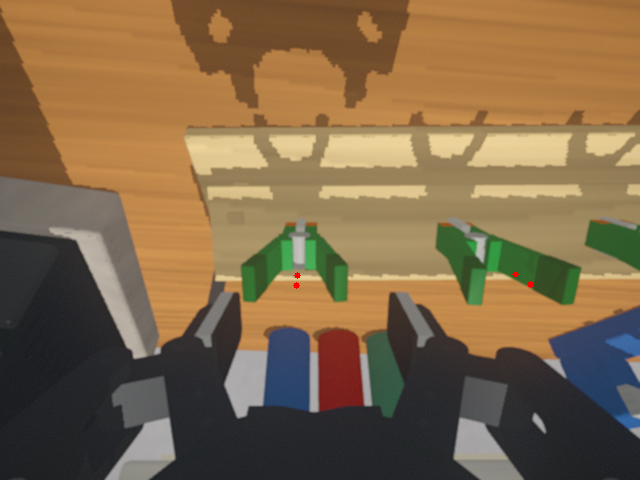

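The arm fell short in y: the clamp is centred at column 295 and the fingers at 314. I'll correct sideways first, then go in.

>>> move_arm:
  series:
    - [[0.0006,-0.0048,0.0,0,0,0.001,0.062],[0.0,-0.0048,0.0,0,0,0.001,0.062],[0.0074,0.0005,-0.0105,0,-0.001,0.001,0.062],[0.0074,0.0005,-0.0105,0,-0.001,0.001,0.062],[0.0075,0.0005,-0.0105,0,-0.001,0,0.062],[0.0074,0.0005,-0.0105,0,0,0,0.062],[0,0,0,0,0,0,0.058],[0,0,0,0,0,0,0.056],[0,0,0,0,0,0,0.056]]
  newtons: 20

```text
clock: 9.55
position: [0.5865, 0.0224, 0.1239]
ee_rot: [0.3, -0.043, 0.953, 0.014]
contact_force: [0.4, -1.8, -0.6]
width: 0.0558
```

```bash
python3 look.py pics/w8.png 1
```

```text
pred 0.115 0.088 [893. 324.]
pred 0.115 0.102 [955. 344.]
pred 0 0.088 [603. 324.]
pred 0 0.102 [634. 343.]
pred -0.115 0.088 [310. 323.]
pred -0.115 0.102 [310. 342.]
9.55 [0.5865 0.0224 0.1239] [ 0.39 -1.81 -0.6 ] [-0.18  0.26 -0.14] 0.0558 [-0.17  0.2   2.16  0.67  0.24 -2.44]
rot err [-0.0004 -0.0007 -0.0047]
to grip 0.115 [-0.0174  0.2264 -0.0021]
to grip 0 [-0.0077  0.1118 -0.0021]
to grip -0.115 [ 0.0021 -0.0028 -0.0021]
```

View pics/w8.png

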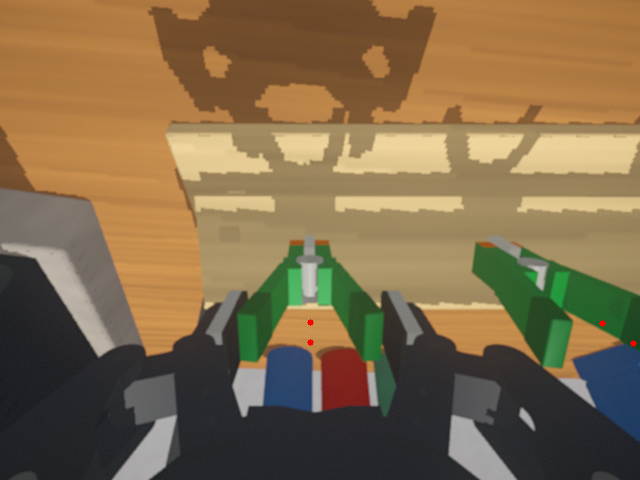

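>>> move_arm:
  series:
    - [[0.0,-0.0018,0.0,0,0,-0.002,0.052],[-0.0004,0,0.0005,0,0,-0.002,0.044],[-0.0004,0,0.0006,0,0,0,0.038],[0,0,0,0,0,0,0.038],[0,0,0,0,0,0,0.038]]
  newtons: 20

```text
clock: 10.02
position: [0.5858, 0.0199, 0.1259]
ee_rot: [0.301, -0.04, 0.953, 0.013]
contact_force: [-5.6, -0.3, 6.0]
width: 0.0381
```

>>> move_arm:
  series:
    - [[0,0,0,0,0,0,0.038],[0,0,0,0,0,0,0.038]]
  newtons: 20

```text
clock: 10.18
position: [0.5858, 0.0199, 0.1259]
ee_rot: [0.301, -0.04, 0.953, 0.013]
contact_force: [-5.7, -0.5, 7.9]
width: 0.0383
```

>>> move_arm:
  series:
    - [[0,0,0,0,0,0,0.026],[0,0,0,0,0,0,0.026],[0,0,0,0,0,0,0.026],[0,0,0,0,0,0,0.026]]
  newtons: 20

```text
clock: 10.52
position: [0.5862, 0.019, 0.1262]
ee_rot: [0.301, -0.04, 0.953, 0.012]
contact_force: [-5.5, -2.0, 6.8]
width: 0.0299
```

20 N closes the right-hand clamp right to its stop at 29.9 mm, against 38.7 and 37.7 mm for the other two, and with half the axial force. It is the weak one, and it is held with its jaws open, so I'll draw it off along the lean.

>>> move_arm:
  series:
    - [[0,0,0,0,0,0,0.026],[0,0,0,0,0,0,0.026],[-0.0057,-0.0005,0.0082,0,0,0,0.026],[-0.0057,-0.0005,0.0082,0,0,0,0.026],[-0.0057,-0.0005,0.0082,0,0,0,0.026],[-0.0057,-0.0005,0.0082,0,0,0,0.026],[-0.0057,-0.0005,0.0082,0,0,0,0.026],[-0.0086,-0.0007,0.0123,0,0,0,0.026],[-0.0086,-0.0007,0.0123,0,0,0,0.026],[0,0,0,0,0,0,0.026]]
  newtons: 35

```text
clock: 11.35
position: [0.54, 0.0156, 0.1927]
ee_rot: [0.302, -0.04, 0.952, 0.012]
contact_force: [-0.2, -1.2, -0.3]
width: 0.0285
```

```bash
python3 look.py pics/w9.png 1
```

```text
pred 0.115 0.088 [690. 254.]
pred 0.115 0.102 [715. 262.]
pred 0 0.088 [503. 254.]
pred 0 0.102 [516. 262.]
pred -0.115 0.088 [316. 254.]
pred -0.115 0.102 [316. 262.]
11.35 [0.54   0.0156 0.1927] [-0.18 -1.24 -0.34] [-0.05  0.31 -0.02] 0.0285 [-0.21  0.02  2.14  0.42  0.42 -2.2 ]
rot err [0.0004 0.0028 0.0008]
to grip 0.115 [ 0.0291  0.2332 -0.0708]
to grip 0 [ 0.0388  0.1186 -0.0708]
to grip -0.115 [ 0.0486  0.004  -0.0708]
```

View pics/w9.png

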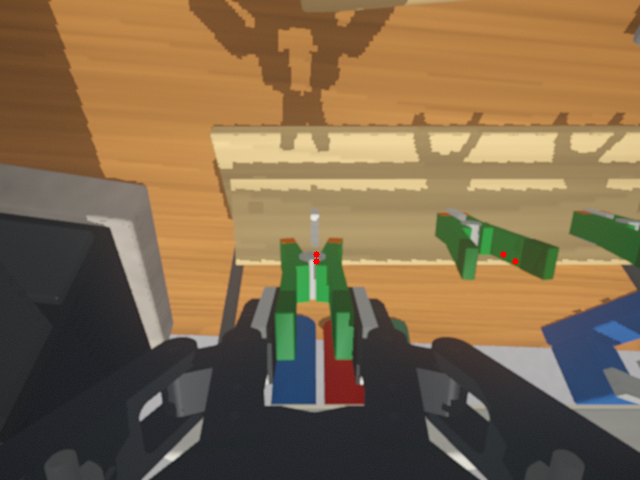

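The clamp hangs straight in the pads (handles at columns 285 and 343) and its jaws are clear of the fin at (315,220). I'll retreat, lift, and carry it over to the drawer.

>>> move_arm:
  series:
    - [[-0.012,0,0.012,0,0,0,0.026],[-0.012,0,0.012,0,0,0,0.026],[-0.012,0,0.012,0,0,0,0.026],[-0.012,0,0.012,0,0,0,0.026],[0,-0.012,0.022,0,0.0167,-0.0375,0.026],[0,-0.016,0.022,0,0.0167,-0.0375,0.026],[0,-0.02,0.022,0,0.0167,-0.0375,0.026],[0,-0.02,0.022,0,0.0167,-0.0375,0.026],[0.005,-0.024,0,0,0.0167,-0.0375,0.026],[0.006,-0.024,0,0,0.0167,-0.0375,0.026],[0.006,-0.024,0,0,0.0167,-0.0375,0.026],[0.006,-0.024,0,0,0.0167,-0.0375,0.026],[0.006,-0.024,0,0,0.0167,-0.0375,0.026],[0.006,-0.024,0,0,0.0167,-0.0375,0.026],[0.006,-0.024,0,0,0.0167,-0.0375,0.026],[0.006,-0.024,0,0,0.0167,-0.0375,0.026],[0.006,-0.028,0,0,0,0,0.026],[0,0,0,0,0,0,0.026]]
  newtons: 35

```text
clock: 12.9
position: [0.5473, -0.277, 0.3249]
ee_rot: [0.199, 0.176, 0.963, -0.052]
contact_force: [-1.0, -0.4, -0.8]
width: 0.029
```

```bash
python3 look.py pics/w10.png;  python3 - <<'E'
from rig import manip;import cv2
from geo import *
for n in("top","scene"):
    a=manip.get_image(n)['color'][:,:,::-1];cv2.imwrite(f'pics/{n}10.png',a)
s=manip.get_state();print(q2r(s["ee_rot"]).as_matrix().round(3))
E
```

```text
12.9 [ 0.5473 -0.277   0.3249] [-1.04 -0.44 -0.84] [ 0.05  0.26 -0.02] 0.029 [-0.63  0.09  1.61  0.09  1.03 -1.87]
rot err [ 0.0011 -0.2007  0.4534]
to grip 0.115 [ 0.0217  0.5258 -0.2031]
to grip 0 [ 0.0315  0.4113 -0.2031]
to grip -0.115 [ 0.0412  0.2967 -0.2031]
[[-0.86   0.357  0.365]
 [ 0.318  0.934 -0.165]
 [-0.399 -0.026 -0.916]]
```

View pics/w10.png

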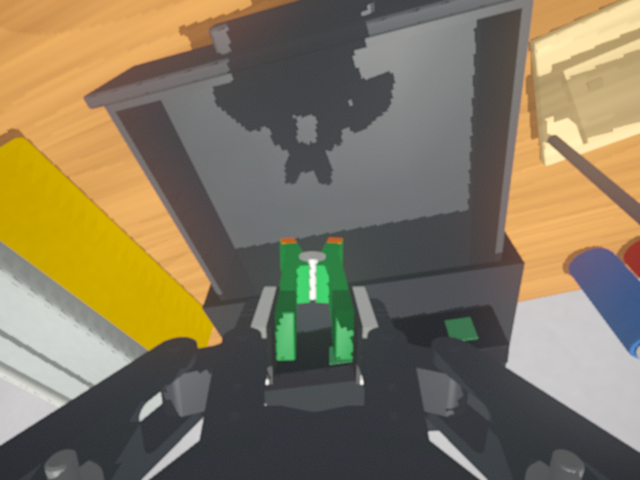

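View pics/top10.png

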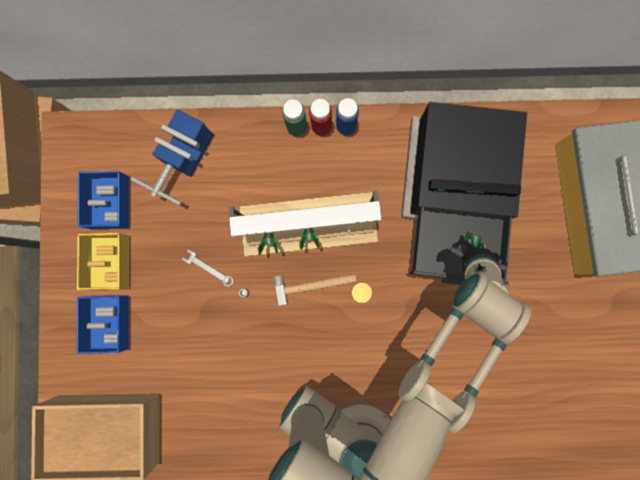

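View pics/scene10.png

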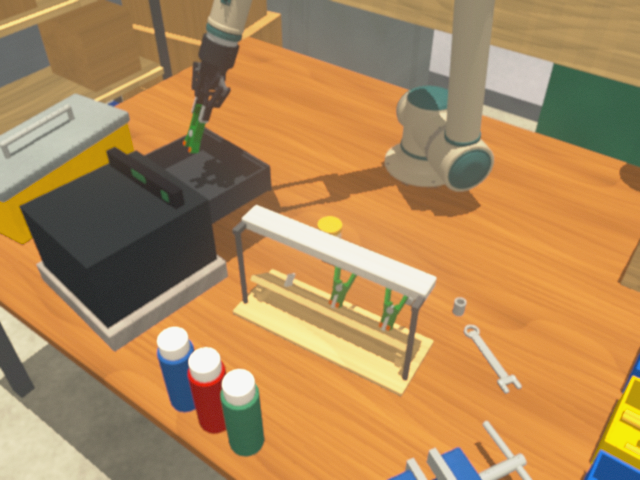

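The clamp is over the open part of the drawer, and the scene view shows the two sound clamps still on the rack. I'll lower it until the jaws are just above the floor.

>>> move_arm:
  series:
    - [[0.0025,0,-0.012,0,0,0,0.026],[0.0025,0,-0.012,0,0,0,0.026],[0.0025,0,-0.012,0,0,0,0.026],[0.0025,0,-0.012,0,0,0,0.026],[0.0025,0,-0.012,0,0,0,0.026],[0.0025,0,-0.012,0,0,0,0.026],[0.0025,0,-0.01,0,0,0,0.026],[0.0025,0,-0.007,0,0,0,0.026],[0,0,-0.004,0,0,0,0.026],[0,0,0,0,0,0,0.026]]
  newtons: 35

```text
clock: 13.88
position: [0.5649, -0.2715, 0.2325]
ee_rot: [0.199, 0.174, 0.963, -0.05]
contact_force: [-0.8, 0.7, -0.9]
width: 0.0284
```

```bash
python3 look.py pics/w11.png
```

```text
13.88 [ 0.5649 -0.2715  0.2325] [-0.82  0.66 -0.89] [0.04 0.24 0.03] 0.0284 [-0.6   0.17  1.75  0.09  0.82 -1.86]
rot err [-0.0012 -0.2024  0.4501]
to grip 0.115 [ 0.0041  0.5203 -0.1106]
to grip 0 [ 0.0139  0.4057 -0.1106]
to grip -0.115 [ 0.0236  0.2911 -0.1106]
```

View pics/w11.png

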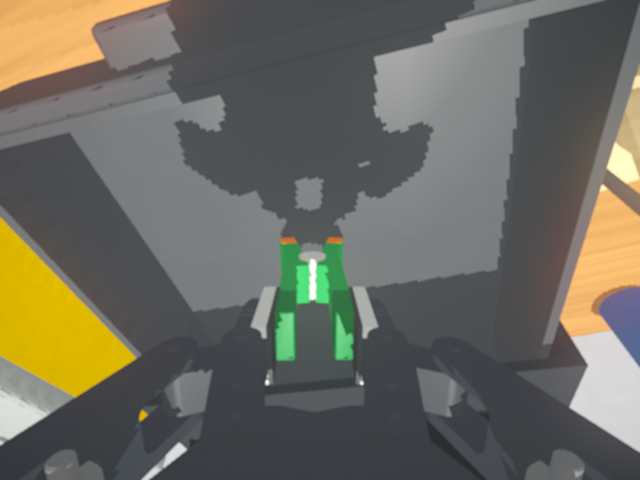

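The jaws are about 12 mm above the floor, well inside the walls. I'll lower them a little more and let go slowly.

>>> move_arm:
  series:
    - [[0,0,-0.004,0,0,0,0.026],[0,0,-0.004,0,0,0,0.026],[0,0,0,0,0,0,0.034],[0,0,0,0,0,0,0.04],[0,0,0,0,0,0,0.046],[0,0,0,0,0,0,0.054],[0,0,0,0,0,0,0.07],[0,0,0,0,0,0,0.0854],[0,0,0,0,0,0,0.0854],[-0.004,0.002,0.01,0,0,0,0.0854],[-0.006,0.003,0.016,0,0,0,0.0854],[-0.006,0.003,0.016,0,0,0,0.0854],[-0.006,0.003,0.016,0,0,0,0.0854],[-0.006,0.003,0.016,0,0,0,0.0854],[-0.006,0.003,0.016,0,0,0,0.0854],[0,0,0,0,0,0,0.0854]]
  newtons: 20

```text
clock: 15.27
position: [0.532, -0.2557, 0.3208]
ee_rot: [0.203, 0.174, 0.962, -0.052]
contact_force: [0.3, -0.7, 0.3]
width: 0.0854
```

```bash
python3 look.py pics/w12.png
```

```text
15.27 [ 0.532  -0.2557  0.3208] [ 0.33 -0.66  0.31] [ 0.08  0.1  -0.03] 0.0854 [-0.61  0.05  1.67  0.09  1.01 -1.85]
rot err [ 0.0025 -0.1929  0.4513]
to grip 0.115 [ 0.0371  0.5045 -0.1989]
to grip 0 [ 0.0468  0.3899 -0.1989]
to grip -0.115 [ 0.0566  0.2753 -0.1989]
```

View pics/w12.png

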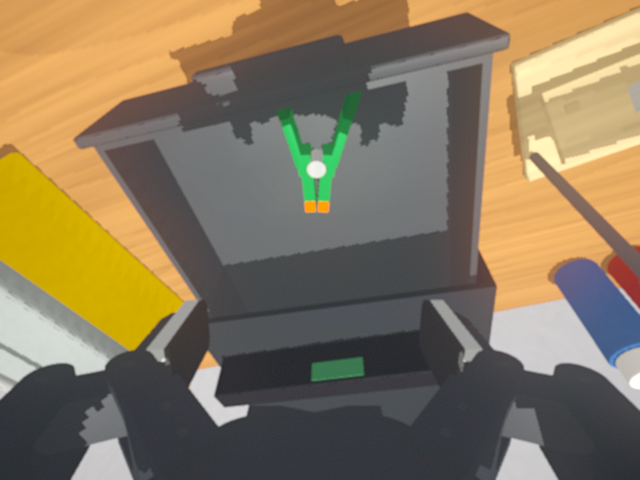

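The clamp lies in the drawer, jaws at (316,207) and handle ends at (285,112) and (353,97), close to the front wall. I'll move the arm away and check with all cameras.

>>> move_arm:
  series:
    - [[-0.02,0.02,0.015,0,0,0,0.0854],[-0.02,0.03,0.015,0,0,0,0.0854],[-0.02,0.03,0.01,0,0,0,0.0854],[-0.02,0.03,0.01,0,0,0,0.0854],[-0.02,0.03,0,0,0,0,0.0854],[-0.02,0.03,0,0,0,0,0.0854],[-0.02,0.03,0,0,0,0,0.0854],[0,0,0,0,0,0,0.0854],[0,0,0,0,0,0,0.0854]]

```text
clock: 16.07
position: [0.3905, -0.0535, 0.3651]
ee_rot: [0.2, 0.173, 0.963, -0.05]
contact_force: [0.3, 0.4, 0.0]
width: 0.0859
```

Run:
```python
from rig import manip;import cv2
s=manip.get_state();print(s["clock"],s["contact_force"].round(1),s["qd"].round(3))
a=manip.get_image("top")['color'][:,:,::-1];cv2.imwrite('pics/t13.png',cv2.resize(a[175:315,220:400],None,fx=4.4,fy=600/140.,interpolation=2))
cv2.imwrite('pics/td13.png',cv2.resize(a[175:300,395:545],None,fx=4.8,fy=4.8,interpolation=2))
b=manip.get_image("scene")['color'][:,:,::-1];cv2.imwrite("pics/sd13.png",b)
```

```text
16.0667 [0.3 0.4 0. ] [-0.049  0.038 -0.028 -0.007 -0.021 -0.008]
```

View pics/t13.png

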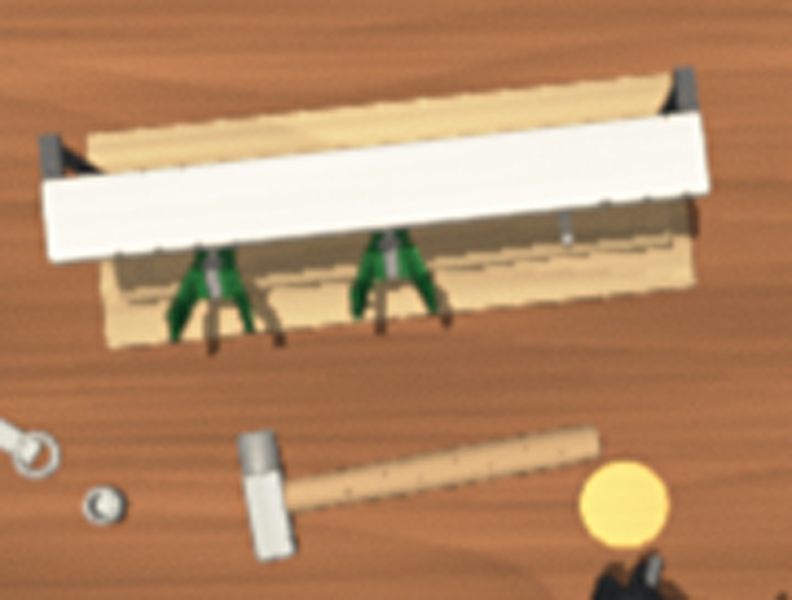

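View pics/td13.png

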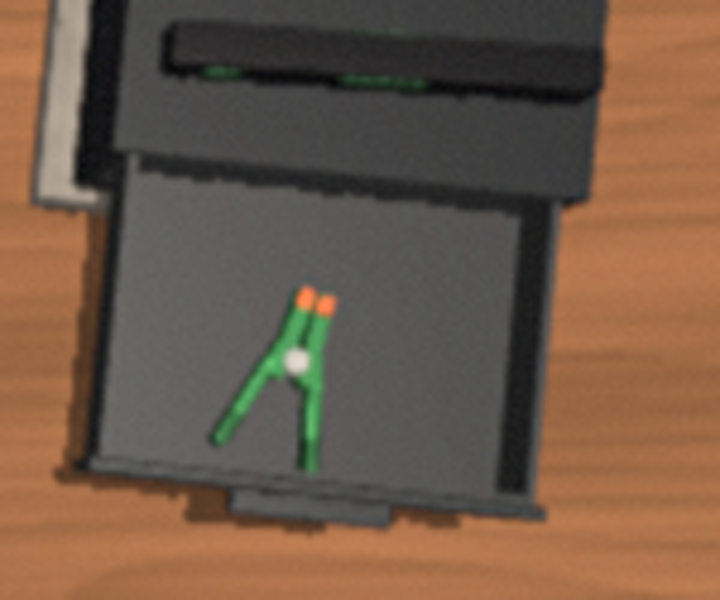

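View pics/sd13.png

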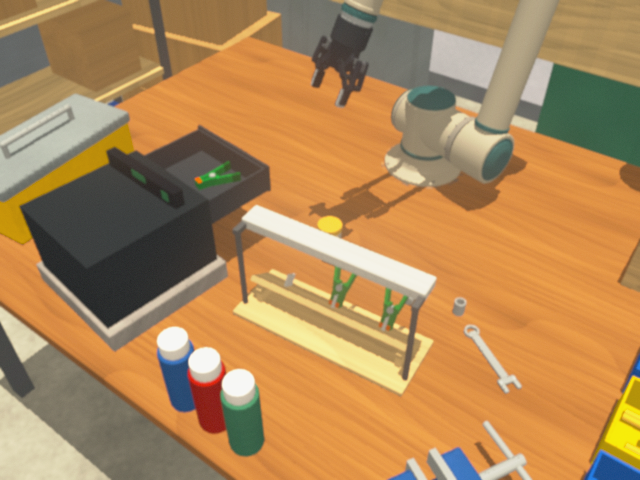

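The weak clamp lies flat inside the drawer: in the drawer crop its jaws are at (315,300) and its handle ends at (217,440) and (308,468), inside the front wall. The other two clamps, the hammer, the jar and the socket are at the same pixels as before, and the arm is clear.

```bash
python3 -c "
from rig import manip
print(manip.sign_off())"
```

```text
the job is handed in; nothing more can be done
None
```

The right-hand clamp was the weak one. It now lies flat in the open top drawer, and the job was handed in at about 16 s of the 64 s allowed.

- **Squeeze test:** I squeezed the clamps left, middle, right, each to about 38 mm across the handles (about 0.22 rad). With a deeper command at 20 N grip, the left stalled at 38.7 mm and the middle at 37.7 mm. The right went all the way to its stop at 29.9 mm.
- **Left clamp:** The fingers stuck at 49.8 mm at first because they pushed along the clamp as they closed. Easing the tool back 2 mm and briefly raising the grip to 30 N cured it.
- **Last checks:** The cameras show the weak clamp inside the drawer walls and the drawer still open. The left and middle clamps, hammer, jar, socket, wrench and level look to be where they started. The tool reads no contact force.
- **Not measured:** I could not read the clamp joints or the grip force on the rack directly. Both are inferred from finger width and the pictures. None of the final checks failed or disagreed.

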